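# Shut and lock the specimen carrier

## Task

Get the open specimen carrier on the desk ready for the courier: press its lid down with the fingertips until it is fully shut, and only then push its clamp lever up and over, past its dead point, until it snaps down locked over the lid. This is all done by pushing: do not lift, tip or shove the carrier, and leave the smaller shut carrier and the other things on the desk where they stand.

Things in the scene. Friction and masses are not known exactly. Their poses are not given: they have to be found in the camera images.
- carrier: the open specimen carrier, a loose heavy (about 2.5 kg) grey case standing upright on the desk: 170 mm deep (own x), 220 mm wide (own y), 120 mm high to the rim. Origin at the centre of its underside; own z up, own -x is the front with the clamp lever, own +x is the back with the lid's hinge. It slides if shoved hard.
- lid (a joint): opening angle of the open carrier's lid, rad: 0 = fully shut. It is a flat grey plate 170 x 220 x 8 mm hinged along the case's back rim (own x = +85 mm, z = 120 mm), rising at the front; stiff hinge, stays where it is left, goes down under some 1 to 4 N on its upper face. Shut, its upper face is 128 mm above the desk and its front edge is at own x = -85 mm.
- lid_front (a point): middle of the lid's front edge, on the upper face
- lever (a joint): angle of the open carrier's clamp lever, rad: 0 = fully open, leaning 0.5 rad (29 degrees) away from the case; 0.5 = upright, the dead point; 1.85 = locked, lying over the lid. A spring drives it away from the dead point to either end; from the open end the tip needs about 2 N, less and less up to upright; once pushed past upright towards the case's back (own +x) it snaps by itself into lock.
- lever_tip (a point): free end of the clamp lever, in its middle: 100 mm from its pivot. The lever is a flat steel bar whose outer 50 mm is a bare metal grip 40 mm wide (own y) and 12 mm thick; it swings in the case's x-z plane.
- lever_pivot (a point): pivot of the clamp lever, in front of the case's front wall: own (-100, 0, 135) mm of the carrier, axis along own y
- shut_carrier: bystander: a smaller carrier of the same make, already shut and locked, 130 x 170 mm, 108 mm high (its lever grip rises to about 145 mm). Origin at the centre of its underside. It may stand left or right of the open one.
- pill_jar: bystander: small brown glass jar, 40 mm across, 65 mm high; origin at the centre of its underside
- pill_jar2: bystander: white jar, 48 mm across, 80 mm high; origin at the centre of its underside
- tape_roll: bystander: roll of clear tape lying flat, 70 mm across, 20 mm high; origin at the centre of its underside
- stapler: bystander: black desk stapler, 120 x 34 mm, 55 mm high; origin at the centre of its underside
- pump_bottle: bystander: white hand-gel pump bottle, 70 mm across, 187 mm high; origin at the centre of its underside

How it is judged:
By the outcome, as a careful person would: the job done as asked, in the order asked, and still so for the second after the job is handed in, with the robot touching nothing.
It also fails if it takes over 43 s, if anything falls off the work surface, if the arm or the gripper's body presses on something with over 40 N, if the wrist force passes 120 N, or if a joint passes its speed limit or range.

## Robot

A 6-joint arm with a two-finger parallel gripper is mounted at the origin on the work surface. World frame = base frame: x ahead of the robot, y to its left, z up, the work surface at z = 0. Lengths are in m, angles in rad, forces in N, time in s.
With the tool pointing down it reaches from about 0.275 to 0.75 m from the base axis. Payload 10.2 kg.
Tool frame: the origin (TCP) lies midway between the tips of the shut fingers; the grasp point (between the pads) lies 19 mm behind it (grip_depth is the distance from the TCP to the grasp point, in m); z points along the fingers, y is the line along which they close (so a half turn about z gives the same grasp; the last joint's range is limited). The gripper opens to 85 mm and grips with 20 to 120 N. Pads are 22 mm wide; open, the fingers measure 114 mm over their backs; the gripper's body (76 mm by 85 mm) begins 54 mm behind the grasp point. The pads swing forward as they close: fully open they stand 13 mm farther back than shut.
Start: joints at [1.066, 0.313, 1.498, -0, 1.331, -0.223], TCP at [0.146, 0.504, 0.231] pointing down, gripper open.
Joint ranges: [-2.94, 2.94], [-0.97, 2.17], [0.19, 2.56], [-1.23, 4.37], [0.02, 3.11], [-2.88, 2.88]. Speed limits (rad/s): [2.39, 2.39, 3.01, 3.14, 3.14, 3.14].

## Interface

Orientations are given as a rotation vector (axis times angle).
In Python, from plant import get_obs, camera, hand_in, grip_depth gives the robot as it stands. The module is installed in compiled form; this text tells all that it offers.
- The arm moves only by the tool play_rows, never from a script. Its arguments are lists of equal length, an entry for each row: "translation": the shift along the tool's x, y, z in m, a list of three; "turn": the turn, a rotation vector about the tool's x, y, z in degrees, a list of three; "gripper": the closure in counts, from 0 (fully open) to 255 (shut). In form: {"translation": [[x, y, z], ...], "turn": [[ax, ay, az], ...], "gripper": [gripper, ...]}. A call has 1 to 10 rows; each row shifts and turns the commanded pose from where the row before left it, along the tool's axes as they then stand; what a row does not reach is not made up. A row lasts 1/12 s, in which the tool goes at most 41.7 mm and 7.16 degrees, less where a joint would pass 70% of its speed; a pose out of reach is approached as far as the arm can. A call with a gripper value outside its range is refused whole. The fingers move at their own pace and stop on an object; "force" is the grip in N (left out, the last holds). Time passes only in rows, so rows that do not move let the fingers close. It gives the time, the measured TCP pose, the force, the opening and the grip force at its end, in the units of the state.
- get_obs(): the state, without advancing time (a new reading comes with each control period).
- camera(name): name is "scene" or "side" or "wrist"; returns a dict with "pixels" (384x512x3 uint8, red, green, blue), "z_map" (384x512 float32, m along the optical axis (not along the pixel's ray), 0 where there is no reading), "mtx" (3x3 intrinsics, pixels), "world_from_camera" (4x4, takes a point from camera to world coordinates). Camera axes: x right, y down, z forward; pixel columns grow to the right and rows downward; lengths in m; the calibration is good to about 2 mm. A picture is of the moment at which its call begins.
- hand_in(): hands the job in; it is judged then, once.
The state is a dict: "time_s": time; "qpos": joint angles; "qvel": joint speeds; "joint_efforts": joint torques, N m; "tcp_pos": TCP position; "tcp_rot": TCP orientation; "force": force on the tool from outside, world axes, zero at the start; "ft_torque": the same for the moment, N m; "opening": opening from 0.0 (shut) to 1.0 (fully open); "gripper_force": force on a finger pad.
Only numpy, scipy, OpenCV 4.12 (cv2) and the standard library are available. Lean on these libraries where they do the work, as an engineer would, in place of code of your own. Each camera call takes 0.05 s, during which the arm holds its last target. There are 200 camera calls.

## Working session

There is one attempt and no reset: what is moved stays moved. The work goes in short steps, Python scripts to look and compute and a tool call to move; the robot and the scene stay as the last step left them, time stands still between calls to the robot, and variables do not carry over. Pictures are saved under pics/ and viewed, at most 10 in all, crops included, and the job is handed in when it is done.

Besides the shell and the picture viewer there is one more tool, called after "Emit:" by a JSON object that holds its "api" and its "payload", one argument or row to a line. play_rows: Moves the arm, as the interface text tells. Its arguments: {"type":"object","properties":{"translation":{"type":"array"},"turn":{"type":"array"},"gripper":{"type":"array"},"force":{"type":"number"}},"required":["translation","turn","gripper"]}

```bash
mkdir -p pics
cat > h.py <<'E'
import numpy as np, cv2
from plant import get_obs, camera
def grab(n,tag):
    c=camera(n); np.savez(f'{n}_{tag}.npz',**c); return c
def pts(c):
    z=c['z_map']; K=c['mtx']; T=c['world_from_camera']
    v,u=np.indices(z.shape)
    P=np.stack([(u-K[0,2])/K[0,0]*z,(v-K[1,2])/K[1,1]*z,z],-1)
    W=P@T[:3,:3].T+T[:3,3]; W[z==0]=np.nan; return W
E
python3 - <<'E'
from h import *
o=get_obs(); print(o)
a=grab('scene',0); b=grab('side',0)
for c in (a,b): print(c['world_from_camera'].round(3).tolist(), c['mtx'].tolist(), (c['z_map']>0).mean())
for n,c in(('scene',a),('side',b)): cv2.imwrite(f'pics/{n}0.png',cv2.resize(c['pixels'][:,:,::-1],(800,600)))
E
```

```text
{'time_s': 0.0, 'qpos': array([ 1.06558572e+00,  3.13435784e-01,  1.49841641e+00,  4.39074681e-05,
        1.33097749e+00, -2.23385935e-01]), 'qvel': array([ 0.00080619,  0.00086532,  0.00076654, -0.00059167,  0.00045432,
       -0.00029331]), 'joint_efforts': array([ 9.18725673e-04, -4.12258351e+01, -2.59748805e+01, -1.27433864e-04,
        4.08990250e-03, -1.52666377e-05]), 'tcp_pos': array([0.1458811 , 0.50407355, 0.23075013]), 'tcp_rot': array([-4.41174271e-01, -3.10997541e+00,  1.79145857e-03]), 'force': array([ 0.03100815, -0.4430239 ,  0.40512936]), 'ft_torque': array([-0.03815358,  0.03125818,  0.02158355]), 'gripper_force': 0.0, 'opening': 0.9960017218501851}
[[0.048, 0.706, -0.707, 1.611], [0.999, -0.046, 0.021, -0.019], [-0.018, -0.707, -0.707, 1.203], [0.0, 0.0, 0.0, 1.0]] [[449.8092130541089, 0.0, 261.8348923668013], [0.0, 449.8092130541089, 191.53124935199972], [0.0, 0.0, 1.0]] 0.9957631429036459
[[0.198, -0.613, 0.765, -0.235], [-0.98, -0.127, 0.152, -0.163], [0.004, -0.78, -0.626, 0.804], [0.0, 0.0, 0.0, 1.0]] [[348.08121696861093, 0.0, 261.8699726588379], [0.0, 348.08121696861093, 189.5300825064551], [0.0, 0.0, 1.0]] 0.9960530598958334
```

View pics/scene0.png

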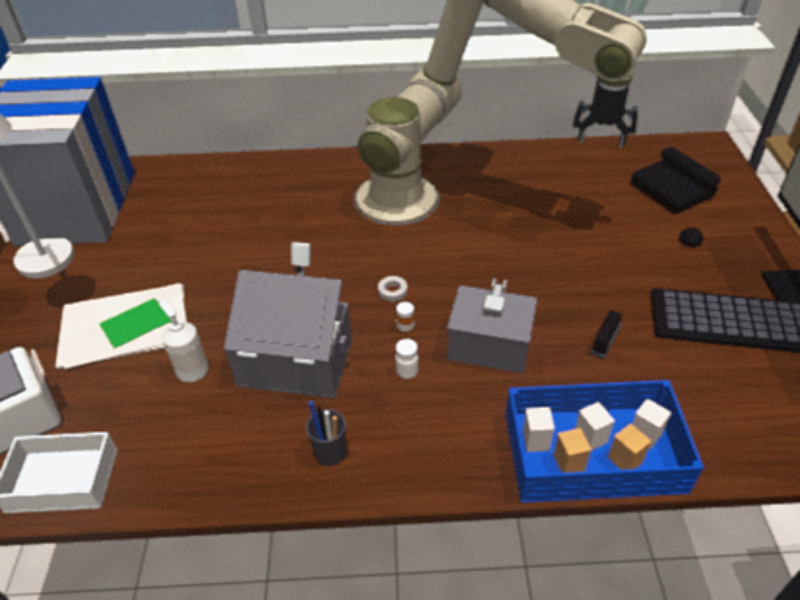

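View pics/side0.png

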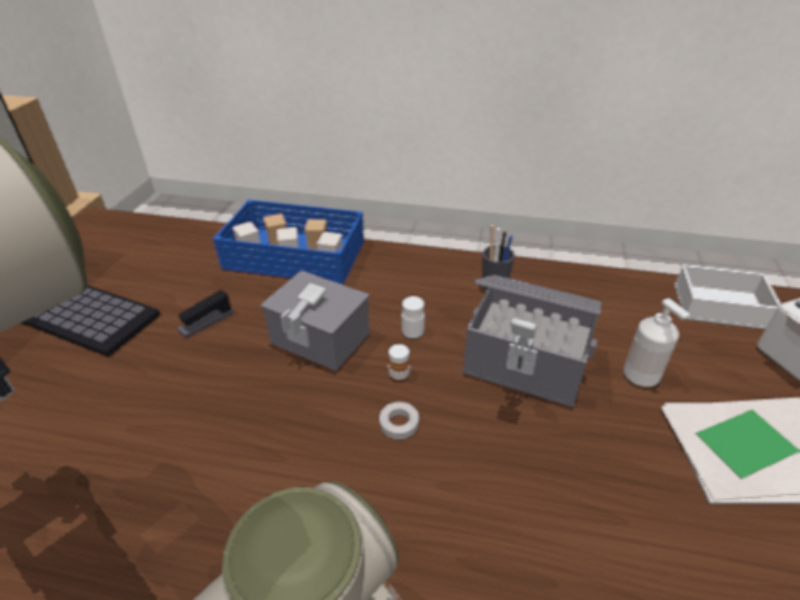

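The scene view shows the open carrier's lid at about (285,315) in the enlarged picture and its lever grip at (300,254). In the side view the lever grip is at (522,330). The front faces the robot, and the shut carrier stands on the robot's left.

```bash
cat > m.py <<'E'
from h import *
a=dict(np.load('scene_0.npz')); b=dict(np.load('side_0.npz'))
A=pts(a);B=pts(b)
def sel(W,x0,x1,y0,y1): # rect in 800x600 picture
    s=.64; return W[int(y0*s):int(y1*s),int(x0*s):int(x1*s)]
# lid plane from scene
L=sel(A,248,325,285,340).reshape(-1,3); c=L.mean(0); n=np.linalg.svd(L-c)[2][2]; n*=np.sign(n[2])
print('lid c',c.round(4),'n',n.round(4),'res',np.abs((L-c)@n).max().round(4),'tilt',np.degrees(np.arccos(n[2])).round(1),'az',np.degrees(np.arctan2(n[1],n[0])).round(1))
# all pts near lid plane
P=sel(A,215,360,240,400); d=(P-c)@n; m=np.abs(d)<.004
Q=P[m]; Q=Q[Q[:,2]>.1]
h=np.array([n[0],n[1]]);h/=np.linalg.norm(h); # horizontal tilt dir
w=np.array([-h[1],h[0]])
t=np.cross(n,[*w,0]); t*=np.sign(t[2]) # up the lid
for nm,v in(('along',(Q-c)@t),('w',(Q-c)[:,:2]@w)): print(nm,np.percentile(v,[0,1,5,50,95,99,100]).round(4))
print('t',t.round(4),'w',w.round(4))
G=sel(A,288,315,240,268); px=sel(a['pixels'],288,315,240,268).astype(int)
mm=(px.min(-1)>150)&(G[...,2]>.05); print('tip scene',mm.sum(),G[mm].mean(0).round(4),G[mm].min(0).round(4),G[mm].max(0).round(4))
G=sel(B,505,542,315,350); px=sel(b['pixels'],505,542,315,350).astype(int)
mm=(px.min(-1)>140)&(G[...,2]>.15); print('tip side',mm.sum(),G[mm].mean(0).round(4),G[mm].min(0).round(4),G[mm].max(0).round(4))
# back wall / front wall / side wall from 3-D points
for nm,W,r in(('back',A,(240,335,362,383)),('front',B,(480,505,350,368)),('front2',B,(545,570,365,385))):
    S=sel(W,*r[:2],*r[2:]).reshape(-1,3); q=S.mean(0); k=np.linalg.svd(S-q)[2][2]
    print(nm,q.round(4),k.round(4),np.abs((S-q)@k).max().round(4), np.degrees(np.arctan2(k[1],k[0])).round(1))
# other things: height map cluster list
for nm,W,r in(('jar1',A,(396,415,305,330)),('jar2',A,(396,418,342,376)),('bottle',A,(160,210,300,382)),('tape',A,(375,410,275,300)),('shut',A,(450,535,280,365))):
    S=sel(W,*r[:2],*r[2:]).reshape(-1,3);S=S[S[:,2]>.01];print(nm,S.min(0).round(3),S.max(0).round(3))
E
python3 m.py
python3 -c "
import cv2;i=cv2.imread('pics/side0.png')[250:430,430:640];cv2.imwrite('pics/c1.png',cv2.resize(i,None,fx=3,fy=3))"
```

```text
Traceback (most recent call last):
  File "m.py", line 7, in <module>
    L=sel(A,248,325,285,340).reshape(-1,3); c=L.mean(0); n=np.linalg.svd(L-c)[2][2]; n*=np.sign(n[2])
                                                           ~~~~~~~~~~~~~^^^^^
numpy.linalg.LinAlgError: SVD did not converge
```

View pics/c1.png

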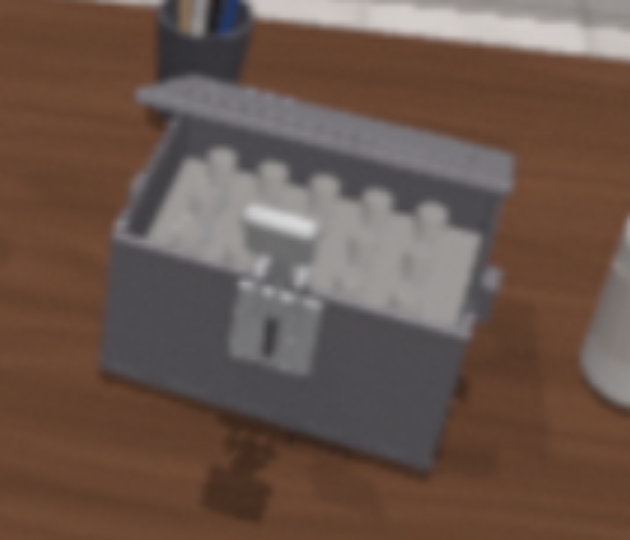

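The crop shows the lid up, the lever grip at (280,220), and the front wall with its hasp at (270,330).

```bash
sed -i 's/reshape(-1,3);/reshape(-1,3);XX/; s/^def sel(W,x0/def sel(W,x0/' m.py
python3 - <<'E'
s=open('m.py').read()
s=s.replace("L=sel(A,248,325,285,340).reshape(-1,3);XX","L=sel(A,248,325,285,340).reshape(-1,3);L=L[~np.isnan(L[:,0])];")
s=s.replace(".reshape(-1,3);XX",".reshape(-1,3);S=S[~np.isnan(S[:,0])];")
s=s.replace("m=np.abs(d)<.004","m=np.abs(d)<.004").replace("(L-c)[2]","(L-c)")
open('m.py','w').write(s)
E
python3 m.py
```

```text
lid c [ 0.6013 -0.2425  0.1762] n [[-0.1726  0.9848 -0.0202]
 [-0.8466 -0.1378  0.5141]
 [ 0.5035  0.1058  0.8575]] res 0.0898 tilt [59.8 83.9 31. ] az [-101.5   -8.    92.2]Traceback (most recent call last):
  File "m.py", line 11, in <module>
    Q=P[m]; Q=Q[Q[:,2]>.1]
                ~^^^^^
IndexError: too many indices for array: array is 1-dimensional, but 2 were indexed
```

```bash
sed -i 's/svd(L-c)\[2\];/svd(L-c)[2][2];/' m.py; python3 m.py
```

```text
lid c [ 0.6013 -0.2425  0.1762] n [ 0.5035 -0.1058  0.8575] res 0.0112 tilt 31.0 az -11.9
along [-0.1004 -0.0954 -0.0855 -0.009   0.0681  0.0753  0.0785]
w [-0.1164 -0.1134 -0.1043 -0.0036  0.0924  0.1013  0.1042]
t [-0.8392  0.1763  0.5145] w [0.2057 0.9786]
tip scene 153 [ 0.4591 -0.2174  0.2065] [ 0.4402 -0.2361  0.1813] [ 0.4745 -0.1986  0.2276]
tip side 63 [ 0.4448 -0.2145  0.221 ] [ 0.4367 -0.2337  0.17  ] [ 0.4708 -0.1949  0.2254]
back [ 0.674  -0.2505  0.0718] [ 0.9807 -0.1898 -0.0475] 0.0242 -11.0
front [ 0.5174 -0.1735  0.0629] [-0.9805  0.195  -0.0243] 0.0035 168.8
front2 [ 0.4923 -0.2914  0.0713] [-0.9749  0.2227  0.0054] 0.0037 167.1
jar1 [ 0.486 -0.016  0.014] [0.523 0.021 0.072]
jar2 [ 0.608 -0.024  0.011] [0.655 0.021 0.089]
bottle [ 0.383 -0.586  0.01 ] [ 0.638 -0.438  0.193]
tape [ 0.343 -0.057  0.01 ] [0.415 0.008 0.026]
shut [0.48  0.096 0.01 ] [0.657 0.286 0.141]
```

Emit:
{"api": "play_rows", "payload": {
  "translation": [
    [0,0,-0.03],
    [0,0,-0.03],
    [-0.025,-0.025,0],
    [-0.025,-0.025,0],
    [-0.025,-0.025,0],
    [-0.025,-0.025,0],
    [-0.025,-0.025,0],
    [-0.025,-0.025,0],
    [-0.025,-0.025,0],
    [-0.025,-0.025,0]
  ],
  "turn": [
    [0,0,0],
    [0,0,0],
    [0,0,0],
    [0,0,0],
    [0,0,0],
    [0,0,0],
    [0,0,0],
    [0,0,0],
    [0,0,0],
    [0,0,0]
  ],
  "gripper": [255,255,255,255,255,255,255,255,255,255]
}}

```text
time_s: 0.93
tcp_pos: [0.2827, 0.255, 0.2912]
tcp_rot: [-0.441, -3.11, 0.0]
force: [-0.7, 0.6, 0.3]
opening: -0.0
gripper_force: 0.0
```

Emit:
{"api": "play_rows", "payload": {
  "translation": [
    [-0.025,-0.025,0],
    [-0.025,-0.025,0],
    [-0.025,-0.025,0],
    [-0.025,-0.025,0],
    [-0.025,-0.025,0],
    [-0.025,-0.025,0],
    [-0.025,-0.025,0],
    [-0.025,-0.025,0],
    [-0.025,-0.025,0],
    [-0.025,-0.025,0]
  ],
  "turn": [
    [0,0,0],
    [0,0,0],
    [0,0,0],
    [0,0,0],
    [0,0,0],
    [0,0,0],
    [0,0,0],
    [0,0,0],
    [0,0,0],
    [0,0,0]
  ],
  "gripper": [255,255,255,255,255,255,255,255,255,255]
}}

```text
time_s: 1.77
tcp_pos: [0.4535, -0.0549, 0.2911]
tcp_rot: [-0.442, -3.11, -0.0]
force: [0.8, 1.0, 0.1]
opening: -0.002
gripper_force: 0.0
```

Emit:
{"api": "play_rows", "payload": {
  "translation": [
    [-0.025,-0.025,0],
    [-0.025,-0.025,0],
    [-0.025,-0.025,0],
    [-0.025,-0.025,0],
    [-0.025,-0.025,0],
    [-0.025,-0.025,0],
    [0,0,0],
    [0,0,0],
    [0,0,0]
  ],
  "turn": [
    [0,0,0],
    [0,0,0],
    [0,0,0],
    [0,0,0],
    [0,0,0],
    [0,0,-2.2],
    [0,0,-2.2],
    [0,0,0],
    [0,0,0]
  ],
  "gripper": [255,255,255,255,255,255,255,255,255]
}}

```text
time_s: 2.52
tcp_pos: [0.5553, -0.2386, 0.2909]
tcp_rot: [-0.323, -3.124, -0.001]
force: [-0.6, 0.5, 0.2]
opening: 0.002
gripper_force: 0.0
```

Run:
```python
from h import *
w=grab('wrist',1); o=get_obs(); print({k:np.round(o[k],3) for k in('time_s','qpos','tcp_pos','tcp_rot','force','opening')})
cv2.imwrite('pics/w1.png',w['pixels'][:,:,::-1])
W=pts(w); X=np.array([.979,-.203]);Y=np.array([.203,.979])
xo=W[...,:2]@X; yo=W[...,:2]@Y
print(w['world_from_camera'].round(3).tolist())
z=W[...,2]
for x in np.arange(.46,.72,.02):
    m=(abs(xo-x)<.003)&(abs(yo+.06)<.01); print(x.round(2),np.nanmedian(z[m]).round(4) if m.any() else None)
```

```text
{'time_s': np.float64(2.567), 'qpos': array([-0.599,  0.464,  1.127,  0.   ,  1.551, -1.964]), 'tcp_pos': array([ 0.555, -0.238,  0.291]), 'tcp_rot': array([-0.322, -3.125, -0.   ]), 'force': array([0.51 , 0.678, 0.133]), 'opening': np.float64(-0.001)}
[[0.205, 0.93, 0.304, 0.476], [0.979, -0.195, -0.063, -0.222], [0.0, 0.311, -0.951, 0.433], [0.0, 0.0, 0.0, 1.0]]
0.46 -0.001
0.48 -0.0002
0.5 -0.0006
0.52 -0.0007
0.54 0.0763
0.56 0.0613
0.58 0.3765
0.6 0.1971
0.62 0.1857
0.64 0.1735
0.66 0.1617
0.68 0.1495
0.7 0.1349
```

Emit:
{"api": "play_rows", "payload": {
  "translation": [
    [0,0,0.035],
    [0,0,0.03],
    [0,0,0.01],
    [0,0,0.01],
    [0,0,0.01],
    [0,0,0.01],
    [0,0,0.01],
    [0,0,0.01],
    [0,0,0.01],
    [0,0,0.01]
  ],
  "turn": [
    [0,0,0],
    [0,0,0],
    [0,0,0],
    [0,0,0],
    [0,0,0],
    [0,0,0],
    [0,0,0],
    [0,0,0],
    [0,0,0],
    [0,0,0]
  ],
  "gripper": [255,255,255,255,255,255,255,255,255,255]
}}

```text
time_s: 3.4
tcp_pos: [0.5555, -0.2389, 0.1455]
tcp_rot: [0.321, 3.125, -0.0]
force: [-0.5, 0.8, 1.1]
opening: 0.001
gripper_force: 0.5
```

Emit:
{"api": "play_rows", "payload": {
  "translation": [
    [0,0,0.005],
    [0,0,0.004],
    [0,0,0.002],
    [0,0,0]
  ],
  "turn": [
    [0,0,0],
    [0,0,0],
    [0,0,0],
    [0,0,0]
  ],
  "gripper": [255,255,255,255]
}}

```text
time_s: 3.73
tcp_pos: [0.5555, -0.2389, 0.135]
tcp_rot: [-0.321, -3.125, -0.0]
force: [0.3, -0.6, 0.3]
opening: -0.001
gripper_force: 0.0
```

Emit:
{"api": "play_rows", "payload": {
  "translation": [
    [0,0,0.003],
    [0,0,0.002],
    [0,0,0.002],
    [0,0,0]
  ],
  "turn": [
    [0,0,0],
    [0,0,0],
    [0,0,0],
    [0,0,0]
  ],
  "gripper": [255,255,255,255]
}}

```text
time_s: 4.07
tcp_pos: [0.5555, -0.239, 0.1282]
tcp_rot: [0.322, 3.125, -0.0]
force: [-0.1, 0.4, -0.0]
opening: 0.003
gripper_force: 0.0
```

```bash
cat > look.py <<'E'
import sys
from h import *
t=sys.argv[1]
a=grab('scene',t); b=grab('side',t); A=pts(a);B=pts(b); o=get_obs(); print(o['tcp_pos'].round(4),o['force'].round(2))
X=np.array([.979,-.203]);Y=np.array([.203,.979])
for nm,W in(('scene',A),('side',B)):
    xo=W[...,:2]@X; yo=W[...,:2]@Y
    for x in (.55,.57,.6,.64,.68,.7):
        for y in(-.19,-.05):
            m=(abs(xo-x)<.005)&(abs(yo-y)<.01); print(nm,x,y,m.sum(),np.nanmedian(W[m][:,2]).round(4) if m.any() else None)
ia=a['pixels'][120:280,120:260,::-1]; ib=b['pixels'][140:280,270:420,::-1]
cv2.imwrite(f'pics/l{t}.png',np.hstack([cv2.resize(i,(400,400)) for i in(ia,ib)]))
E
python3 look.py 2
```

```text
[ 0.5555 -0.2389  0.1283] [ 0.04 -0.01 -0.06]
scene 0.55 -0.19 6 0.1288
scene 0.55 -0.05 76 0.4149
scene 0.57 -0.19 18 0.1297
scene 0.57 -0.05 82 0.4089
scene 0.6 -0.19 29 0.2197
scene 0.6 -0.05 38 0.3828
scene 0.64 -0.19 15 0.1303
scene 0.64 -0.05 23 0.1283
scene 0.68 -0.19 25 0.1293
scene 0.68 -0.05 25 0.1293
scene 0.7 -0.19 26 0.1258
scene 0.7 -0.05 24 0.1259
side 0.55 -0.19 21 0.1285
side 0.55 -0.05 20 0.1277
side 0.57 -0.19 60 0.378
side 0.57 -0.05 16 0.1306
side 0.6 -0.19 24 0.1307
side 0.6 -0.05 15 0.1298
side 0.64 -0.19 18 0.1297
side 0.64 -0.05 13 0.1301
side 0.68 -0.19 12 0.13
side 0.68 -0.05 2 0.1292
side 0.7 -0.19 15 0.1274
side 0.7 -0.05 0 None
```

View pics/l2.png

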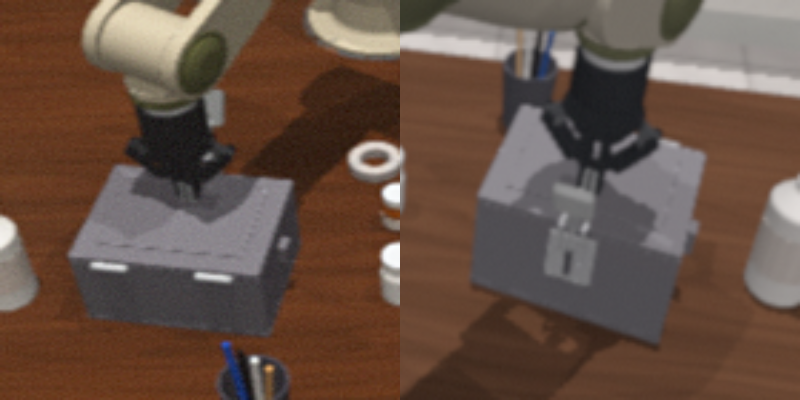

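Both views show the lid lying nearly flat, with the fingertips on it and the lever still open at (575,205). There is no force from a stop yet, so I'll seat the lid firmly.

Emit:
{"api": "play_rows", "payload": {
  "translation": [
    [0,0,0.001],
    [0,0,0.001],
    [0,0,0]
  ],
  "turn": [
    [0,0,0],
    [0,0,0],
    [0,0,0]
  ],
  "gripper": [255,255,255]
}}

```text
time_s: 4.42
tcp_pos: [0.5556, -0.2389, 0.1279]
tcp_rot: [0.321, 3.124, -0.001]
force: [-5.3, 2.1, 11.8]
opening: 0.003
gripper_force: 6.0
```

Emit:
{"api": "play_rows", "payload": {
  "translation": [
    [0,0,-0.02],
    [0,0,-0.035],
    [0,0,-0.035],
    [0,0,-0.035],
    [0,0,-0.035],
    [0.035,0,0],
    [0.035,0,0],
    [0.035,0,0],
    [0.035,0,0],
    [0.007,0,0]
  ],
  "turn": [
    [0,0,0],
    [0,0,0],
    [0,0,0],
    [0,0,0],
    [0,0,0],
    [0,0,0],
    [0,0,0],
    [0,0,0],
    [0,0,0],
    [0,0,0]
  ],
  "gripper": [255,255,255,255,255,255,255,255,255,255]
}}

```text
time_s: 5.25
tcp_pos: [0.4083, -0.2076, 0.2866]
tcp_rot: [-0.322, -3.124, -0.0]
force: [-1.0, -0.3, 1.0]
opening: -0.002
gripper_force: 0.0
```

```bash
python3 look.py 3
python3 - <<'E'
from h import *
b=dict(np.load('side_3.npz')); a=dict(np.load('scene_3.npz'))
for nm,c in(('sc',a),('si',b)):
    W=pts(c); p=c['pixels'].astype(int)
    xo=W[...,:2]@[.979,-.203]; yo=W[...,:2]@[.203,.979]
    m=(abs(yo+.12)<.035)&(xo>.46)&(xo<.535)&(W[...,2]>.185)&(W[...,2]<.24)
    print(nm,m.sum(),xo[m].mean().round(4),yo[m].min().round(4),yo[m].max().round(4),W[m][:,2].max().round(4),xo[m].min().round(4))
E
```

```text
[ 0.4109 -0.2089  0.287 ] [-0.03 -0.83  0.87]
scene 0.55 -0.19 10 0.1288
scene 0.55 -0.05 9 0.1261
scene 0.57 -0.19 12 0.1288
scene 0.57 -0.05 9 0.1302
scene 0.6 -0.19 13 0.1313
scene 0.6 -0.05 13 0.1307
scene 0.64 -0.19 13 0.1292
scene 0.64 -0.05 18 0.1285
scene 0.68 -0.19 25 0.1276
scene 0.68 -0.05 30 0.1276
scene 0.7 -0.19 26 0.1261
scene 0.7 -0.05 23 0.1262
side 0.55 -0.19 15 0.1284
side 0.55 -0.05 16 0.1279
side 0.57 -0.19 22 0.1303
side 0.57 -0.05 19 0.1296
side 0.6 -0.19 14 0.13
side 0.6 -0.05 13 0.1294
side 0.64 -0.19 13 0.1297
side 0.64 -0.05 13 0.13
side 0.68 -0.19 11 0.1304
side 0.68 -0.05 12 0.13
side 0.7 -0.19 13 0.1281
side 0.7 -0.05 6 0.1266
sc 171 0.4939 -0.1437 -0.1011 0.2264 0.476
si 143 0.4808 -0.1385 -0.0991 0.2262 0.4722
```

View pics/l3.png

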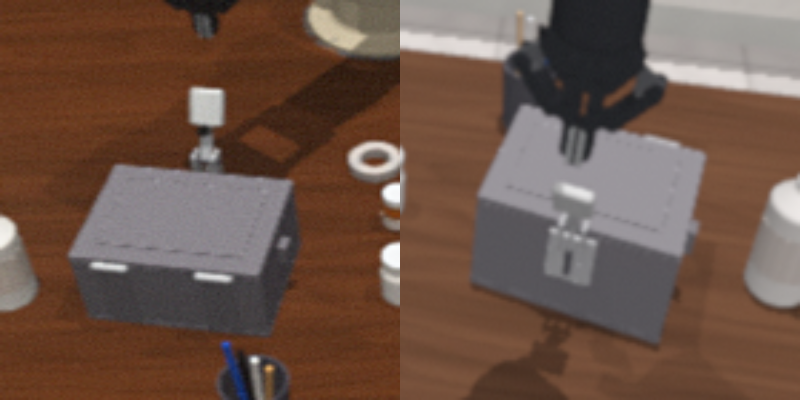

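The lid stayed flat and shut, the case has not moved, and the lever is open at (207,105) in the left view. The tool is in line in front of it, so I'll descend and push.

Emit:
{"api": "play_rows", "payload": {
  "translation": [
    [0,0,0.035],
    [0,0,0.035],
    [0,0,0.017],
    [0,0,0],
    [-0.01,0,0],
    [-0.01,0,0],
    [-0.006,0,0],
    [-0.006,0,0],
    [-0.006,0,0],
    [-0.006,0,0]
  ],
  "turn": [
    [0,0,0],
    [0,0,0],
    [0,0,0],
    [0,0,0],
    [0,0,0],
    [0,0,0],
    [0,0,0],
    [0,0,0],
    [0,0,0],
    [0,0,0]
  ],
  "gripper": [255,255,255,255,255,255,255,255,255,255]
}}

```text
time_s: 6.18
tcp_pos: [0.4554, -0.2181, 0.1997]
tcp_rot: [0.321, 3.125, -0.0]
force: [-2.4, -0.1, 1.8]
opening: -0.004
gripper_force: 0.8
```

Emit:
{"api": "play_rows", "payload": {
  "translation": [
    [-0.005,0,0],
    [-0.005,0,0],
    [-0.005,0,0],
    [-0.005,0,0],
    [0,0,0]
  ],
  "turn": [
    [0,0,0],
    [0,0,0],
    [0,0,0],
    [0,0,0],
    [0,0,0]
  ],
  "gripper": [255,255,255,255,255]
}}

```text
time_s: 6.6
tcp_pos: [0.475, -0.2222, 0.1992]
tcp_rot: [0.321, 3.125, -0.0]
force: [-1.4, 0.1, -0.6]
opening: 0.002
gripper_force: 0.0
```

Emit:
{"api": "play_rows", "payload": {
  "translation": [
    [-0.005,0,0],
    [-0.005,0,0],
    [-0.005,0,0],
    [-0.005,0,0],
    [0,0,0],
    [0,0,0]
  ],
  "turn": [
    [0,0,0],
    [0,0,0],
    [0,0,0],
    [0,0,0],
    [0,0,0],
    [0,0,0]
  ],
  "gripper": [255,255,255,255,255,255]
}}

```text
time_s: 7.1
tcp_pos: [0.494, -0.226, 0.1991]
tcp_rot: [-0.321, -3.125, -0.0]
force: [-0.2, -0.1, -0.1]
opening: -0.003
gripper_force: 0.0
```

```bash
python3 look.py 4 | head -1
```

```text
[ 0.4937 -0.226   0.1992] [-0.41  0.03 -0.43]
```

View pics/l4.png

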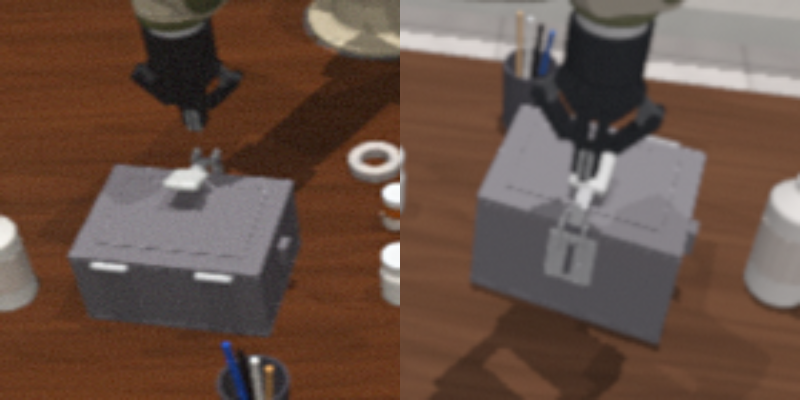

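The lever has snapped over and lies on the lid at (187,180) in the left view, clear of the fingers. I'll back the tool off and check.

Emit:
{"api": "play_rows", "payload": {
  "translation": [
    [0.03,0,0],
    [0.03,0,0],
    [0.01,0,-0.03],
    [0,0,-0.035],
    [0,0,-0.035],
    [0,0,0],
    [0,0,0]
  ],
  "turn": [
    [0,0,0],
    [0,0,0],
    [0,0,0],
    [0,0,0],
    [0,0,0],
    [0,0,0],
    [0,0,0]
  ],
  "gripper": [255,255,255,255,255,255,255]
}}

```text
time_s: 7.78
tcp_pos: [0.4255, -0.2121, 0.3008]
tcp_rot: [0.321, 3.122, -0.003]
force: [-0.3, -0.2, -0.5]
opening: 0.001
gripper_force: 0.0
```

```bash
python3 look.py 5
python3 - <<'E'
from h import *
for n in('scene','side'):
    W=pts(dict(np.load(n+'_5.npz'))); xo=W[...,:2]@[.979,-.203]; yo=W[...,:2]@[.203,.979]
    m=(abs(yo+.12)<.015)&(W[...,2]>.135)&(W[...,2]<.24)&(xo>.5)&(xo<.66); print(n,m.sum(),xo[m].max(),W[m][:,2].min(),W[m][:,2].max())
    for x in(.55,.565,.58,.595,.61): 
        k=(abs(yo+.12)<.012)&(abs(xo-x)<.005); print(x,np.nanmedian(W[k][:,2]).round(4))
a=dict(np.load('scene_0.npz'))['pixels'].astype(int);b=dict(np.load('scene_5.npz'))['pixels'].astype(int)
print('bystander diff', [np.abs(a[y0:y1,x0:x1]-b[y0:y1,x0:x1]).mean().round(1) for x0,x1,y0,y1 in((240,275,175,245),(285,345,175,240),(100,135,195,245),(375,400,195,230))])
E
```

```text
[ 0.4249 -0.2116  0.2984] [-0.77  0.5  -0.56]
scene 0.55 -0.19 12 0.1287
scene 0.55 -0.05 16 0.1282
scene 0.57 -0.19 10 0.1291
scene 0.57 -0.05 10 0.1297
scene 0.6 -0.19 14 0.1294
scene 0.6 -0.05 15 0.131
scene 0.64 -0.19 12 0.1306
scene 0.64 -0.05 20 0.1301
scene 0.68 -0.19 22 0.129
scene 0.68 -0.05 26 0.1279
scene 0.7 -0.19 27 0.1264
scene 0.7 -0.05 20 0.1261
side 0.55 -0.19 19 0.1277
side 0.55 -0.05 20 0.1288
side 0.57 -0.19 21 0.1306
side 0.57 -0.05 16 0.1298
side 0.6 -0.19 17 0.13
side 0.6 -0.05 13 0.1302
side 0.64 -0.19 15 0.1298
side 0.64 -0.05 10 0.1302
side 0.68 -0.19 14 0.1303
side 0.68 -0.05 13 0.1307
side 0.7 -0.19 11 0.1281
side 0.7 -0.05 12 0.1279
scene 172 0.6580963582147584 0.1351399959395423 0.16473042093385026
0.55 0.1365
0.565 0.1463
0.58 0.1527
0.595 0.1579
0.61 0.1311
side 275 0.6205126262070253 0.13508796681049184 0.1636326120542756
0.55 0.1423
0.565 0.1442
0.58 0.1526
0.595 0.1569
0.61 0.16
bystander diff [np.float64(3.3), np.float64(3.4), np.float64(3.0), np.float64(3.9)]
```

View pics/l5.png

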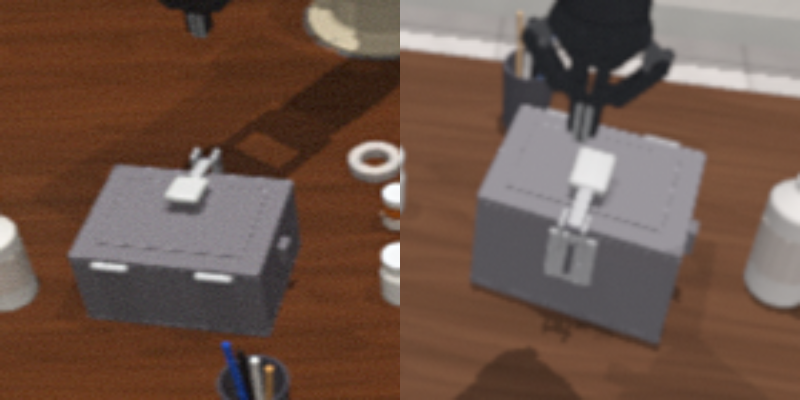

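The lever lies locked: its tip measures 0.164 m high at own x +97 mm from the pivot, against an expected 0.163 m and +98 mm. The lid is flat, and the case and the other things have not moved.

```bash
python3 -c "from plant import hand_in; print(hand_in())"
```

```text
the job is handed in; nothing more can be done
None
```

The carrier's lid is pressed fully shut and its clamp lever is snapped over and locked; the camera checks showed the case and the other things I compared unmoved, and the job was handed in at about 8 s.

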